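# Slide apart jammed sample trays and set them out by size

### The arm

A 6-joint arm with a two-finger parallel gripper is mounted at the origin on a cart in front of the work surface, level with it; the furniture and walls round the work are solid. World frame = base frame: x ahead of the robot, y to its left, z up, the work surface at z = 0. Lengths are in mm, angles in rad, forces in N, time in s.
With the tool pointing down it reaches from about 350 to 775 mm from the base axis. Payload 7.3 kg.
Tool frame: the origin (TCP) lies midway between the tips of the shut fingers; the grasp point (between the pads) lies 19 mm behind it; y points along the fingers, x is the direction in which the jaws open and shut, and the axes are right-handed (so a half turn about y gives the same grasp; the last joint's range is limited). The gripper opens to 92 mm and grips with 3 to 60 N. Pads are 19 mm wide; open, the fingers measure 130 mm over their backs; the gripper's body (75 mm by 190 mm) begins 47 mm behind the grasp point.
Start: joints at [1.079, 0.342, 1.524, -0, 1.275, -0.146], TCP at [177.935, 493.947, 226.741] pointing down, gripper open.
Joint ranges: [-2.53, 2.53], [-0.77, 2.02], [0.04, 2.7], [-1, 4.14], [0.28, 2.66], [-3.11, 3.11]. Speed limits (rad/s): [2.57, 2.57, 3.14, 3.14, 3.14, 3.14].

### API

Orientations are given as a unit quaternion [w, x, y, z].
In Python, from workcell import telemetry, grab_frame, robot gives the robot as it stands. The module is installed in compiled form; this text tells all that it offers.
- The arm moves only by the tool servo_tool, never from a script. Its arguments are lists of equal length, an entry for each row: "jaw": the opening, from -1 (shut) to 1 (fully open); "slide": the shift along the tool's x, y, z in cm, a list of three; "roll": the turn about the tool's y in degrees. In form: {"jaw": [jaw, ...], "slide": [[x, y, z], ...], "roll": [roll, ...]}. A call has exactly 5 rows; each row shifts and turns the commanded pose from where the row before left it, along the tool's axes as they then stand; what a row does not reach is not made up. A row lasts 1/10 s, in which the tool goes at most 50 mm and 8.59 degrees, less where a joint would pass 70% of its speed; a pose out of reach is approached as far as the arm can. A call with a gripper value outside its range is refused whole. The fingers move at their own pace and stop on an object; the grip force is fixed at half the most. Time passes only in rows, so rows that do not move let the fingers close, or fill a call up. It gives the time, the measured TCP pose, the force and the opening at its end, in the units of the state.
- telemetry.get_obs(): the state, without advancing time (a new reading comes with each control period).
- grab_frame(name): name is "scene" or "top" or "wrist"; returns a dict with "color" (400x640x3 uint8, red, green, blue), "depth" (400x640 float32, mm along the optical axis (not along the pixel's ray), 0 where there is no reading), "fx", "fy", "cx", "cy" (pixels), "eye" and "attitude" of the camera in the world; the wrist camera has in their place "tool_from_camera" (4x4, takes a point from camera to tool coordinates, whose origin is the TCP and whose axes are the tool frame's). Camera axes: x right, y down, z forward; pixel columns grow to the right and rows downward; lengths in mm; the calibration is good to about 2 mm. The wrist camera is an equidistant fisheye: a pixel r from the principal point sees the ray r / f radians off the axis. A picture is of the moment at which its call begins: read the wrist's pose just before it.
- robot.close_job(): hands the job in, once; it reports no verdict.
The state is a dict: "t": time; "q": joint angles; "dq": joint speeds; "joint_efforts": joint torques, N m; "tool_pos": TCP position; "orientation": TCP orientation; "force": force on the tool from outside, world axes, zero at the start; "torque": the same for the moment, N m; "width": opening from 0.0 (shut) to 1.0 (fully open).
Only numpy, scipy, OpenCV 4.12 (cv2) and the standard library are available. Lean on these libraries where they do the work, as an engineer would, in place of code of your own. Each camera call takes 0.05 s, during which the arm holds its last target. There are 200 camera calls.

### The job

Three open-ended steel sample trays have been pushed tightly one inside the other. Work the small and the middle tray out through the open end, and set each one upright, squarely and wholly on the cork mat that matches its size (middle tray on the larger mat, small tray on the smaller mat). Leave the big tray where it stands and do not disturb the sticker roll, the bean jar or the bell.

Things in the scene. Friction and masses are not known exactly. Their poses are not given: they have to be found in the camera images.
- tray_small_center (a point): Small steel tray, 58 long (x) x 58 wide (y) x 28 mm high, 0.15 kg, 2.5 mm sheet: floor, two side walls with rims rolled 5 mm inward, back wall at +x (4 mm lower than the sides), open end (mouth) at -x, open top. Point: middle of its box, 14 mm above its underside; x from mouth to back wall, z up. Starts inside the middle tray, mouths flush, 1.5 mm play each side. Once out, grasp it across y.
- tray_mid_center (a point): Middle steel tray, same form as the small one, 98 (x) x 66 (y) x 34.5 mm high, 0.25 kg. Point: middle of its box, 17.25 mm above its underside; x from mouth to back wall, z up. Starts inside the big tray, mouths flush, 1.5 mm play each side. It holds the small tray under its rolled rims: that can only slide out through the mouth (toward -x), never lift out. Once out, grasp it across y.
- tray_big_center (a point): Big steel tray, same form, 138 (x) x 74 (y) x 41 mm high, 0.9 kg, loose on the counter, mouth roughly toward the robot. Point: middle of its box, 20.5 mm up; x from mouth to back wall, z up. It holds the middle tray under its rolled rims, as that holds the small one. A spring dimple in one wall near the mouth of the big and of the middle tray grips the tray inside.
- mat_small_center (a point): Smaller cork mat, 88 x 88 mm, 1 mm thin, fixed flat on the counter (it offers no edge to catch on). The point is its centre on the counter top; x and y along its sides. The two mats lie on either side of the scale and swap places.
- mat_mid_center (a point): Larger cork mat, 128 (x) x 96 (y) mm, 1 mm thin, fixed flat on the counter. The point is its centre on the counter top; x along its long side.
- sticker_roll: Bystander: roll of paper seals lying flat, 69 mm across, 26 mm high; origin at the centre of its underside.
- bean_jar: Bystander: glass jar of cocoa beans with wooden stopper, 63 mm across, 85 mm high; origin at the centre of its underside.
- call_bell: Bystander: brass counter bell on a black foot, 80 mm across, 54 mm high; origin at the centre of its underside.
- gap_small (a point): Moves with the small tray: centre of the free space behind its back wall (18.75 mm behind it), level with its underside, which is the middle tray's floor (5 mm above the counter at the start). The space is 37.5 mm along x and 51 mm wide between the rims: closed fingers fit in from above and can push the tray out (2 to 6 N); 58 mm of travel clears the mouth, then it drops 5 mm to the counter.
- gap_mid (a point): Moves with the middle tray: centre of the free space behind its back wall (18.75 mm behind it), level with its underside, which is the big tray's floor (2.5 mm above the counter at the start). The space is 37.5 mm along x and 59 mm wide between the rims; pushing takes 3 to 8 N; 98 mm of travel clears the mouth, then it drops 2.5 mm to the counter.

How it is judged:
By the outcome, as a careful person would: the job done as asked, in the order asked, and still so for the second after the job is handed in, with the robot touching nothing.
It also fails if it takes over 72 s, if anything falls off the work surface, if the arm or the gripper's body presses on something with over 40 N, if the wrist force passes 120 N, or if a joint passes its speed limit or range.

## Working session

There is one attempt and no reset: what is moved stays moved. The work goes in short steps, Python scripts to look and compute and a tool call to move; the robot and the scene stay as the last step left them, time stands still between calls to the robot, and variables do not carry over. Pictures are saved under pics/ and viewed, about 8 in all and at most 12, crops included, and the job is handed in when it is done.

Besides the shell and the picture viewer there is one more tool, called after ">>>" as a command line: name --pt "numbers of a row" for each row, then --argument value for the rest. servo_tool: Moves the arm, as the interface text tells. Its arguments: {"type":"object","properties":{"jaw":{"type":"array","items":{"type":"number"}},"slide":{"type":"array","items":{"type":"array","items":{"type":"number"}}},"roll":{"type":"array","items":{"type":"number"}}},"required":["jaw","slide","roll"]}

```bash
mkdir -p pics
python3 - <<'E'
from workcell import telemetry, grab_frame
import cv2,numpy as np
o=telemetry.get_obs();print({k:np.round(v,3).tolist() for k,v in o.items()})
for n in("scene","top"):
    f=grab_frame(n);cv2.imwrite(f"pics/{n}0.png",f["color"][...,::-1]);np.savez(f"{n}0.npz",**f)
    print(n,f["fx"],f["fy"],f["cx"],f["cy"],f["eye"],f["attitude"])
E
```

```text
{'t': 0.0, 'q': [1.079, 0.343, 1.525, -0.0, 1.275, -0.146], 'dq': [0.001, -0.0, -0.002, 0.001, -0.0, 0.001], 'joint_efforts': [0.001, -43.124, -24.422, 0.072, 0.056, -0.0], 'tool_pos': [177.733, 493.568, 226.054], 'orientation': [-0.578, 0.579, 0.406, -0.407], 'force': [0.319, -0.405, 0.083], 'torque': [-0.038, 0.021, -0.025], 'width': 0.997}
scene 427.0046431722969 427.0046431722969 322.59397994842635 197.780726040582 [-255.35009719 -826.0109377   707.15777883] [-0.44696673  0.7942117  -0.36491345  0.19049064]
top 459.834154289186 459.834154289186 318.5486385785816 201.48297201426237 [ 385.38740011 -106.95195303 1443.49225197] [ 0.03916705 -0.69648412  0.71597613 -0.0274589 ]
```

View pics/top0.png

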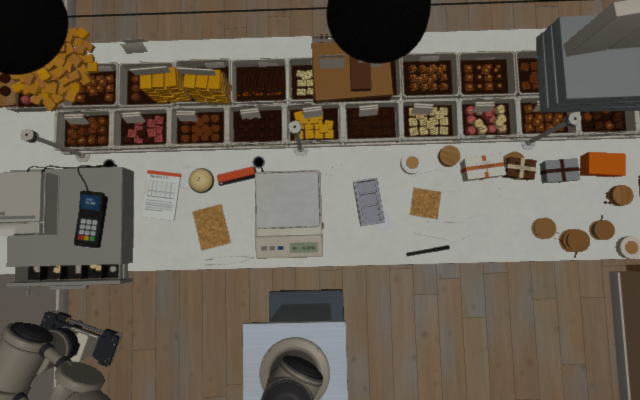

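View pics/scene0.png

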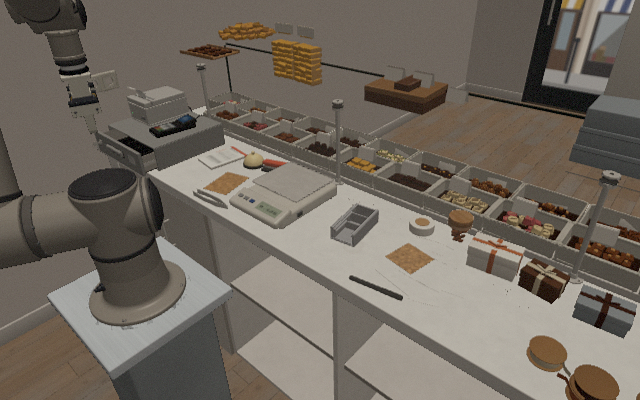

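The top view shows the trays at (370,202), the large mat at (212,227), the small mat at (425,203), the scale between them at (289,213), the roll at (410,163), the jar at (449,156) and the bell at (201,180). The scene view agrees.

```bash
cat > h.py <<'E'
import cv2,numpy as np
from scipy.spatial.transform import Rotation as R
def Rq(q): return R.from_quat(np.r_[q[1:],q[0]]).as_matrix()
def ray(f,px,z):
    px=np.atleast_2d(px).astype(float)
    d=np.c_[(px[:,0]-f["cx"])/f["fx"],(px[:,1]-f["cy"])/f["fy"],np.ones(len(px))]@Rq(f["attitude"]).T
    e=np.asarray(f["eye"]);return e+d*((z-e[2])/d[:,2])[:,None]
def cloud(f):
    v,u=np.mgrid[:400,:640];D=f["depth"]
    c=np.stack([(u-f["cx"])/f["fx"]*D,(v-f["cy"])/f["fy"]*D,D],-1)
    return c@Rq(f["attitude"]).T+f["eye"]
E
python3 - <<'E'
from h import *
f=dict(np.load("top0.npz"));P=cloud(f);c=f["color"]
hsv=cv2.cvtColor(c,cv2.COLOR_RGB2HSV)
cork=((hsv[...,0]>8)&(hsv[...,0]<25)&(hsv[...,1]>80)).astype(np.uint8)
def rect(m,box,z,name):
    x0,y0,x1,y1=box;k=np.zeros_like(m);k[y0:y1,x0:x1]=m[y0:y1,x0:x1]
    k=cv2.morphologyEx(k,cv2.MORPH_CLOSE,np.ones((5,5)))
    cs,_=cv2.findContours(k,0,1);ct=max(cs,key=cv2.contourArea)
    w=ray(f,ct[:,0],z)[:,:2].astype(np.float32);r=cv2.minAreaRect(w)
    print(name,np.round(r[0],1),np.round(r[1],1),round(r[2],1),np.round(cv2.boxPoints(r)).tolist())
rect(cork,(185,200,240,255),1,"large");rect(cork,(405,180,445,225),1,"small")
# heights
reg=lambda b:P[b[1]:b[3],b[0]:b[2]]
print("counter z",np.median(reg((340,230,400,250))[...,2]))
Z=P[...,2]
h=((Z>15)&(Z<60)).astype(np.uint8);rect(h,(345,172,395,232),41,"tray(depth)")
h=((hsv[...,0]>100)&(hsv[...,1]>25)).astype(np.uint8);rect(h,(345,172,395,232),20,"tray(col)")
h=((Z>15)).astype(np.uint8)
rect(h,(395,145,425,178),26,"roll");rect(h,(430,142,466,172),85,"jar");rect(h,(185,165,218,195),40,"bell");rect(h,(250,160,328,262),50,"scale")
print("scale z",np.median(reg((265,180,310,220))[...,2]),"panel",np.median(reg((260,240,320,255))[...,2]))
cr=c[120:280,160:480];cv2.imwrite("pics/crop1.png",cv2.resize(cr[...,::-1],None,fx=2.5,fy=2.5,interpolation=2))
E
```

```text
large [452.1 255.5] [126.4  94.2] 13.2 [[380.0, 287.0], [401.0, 195.0], [524.0, 224.0], [503.0, 316.0]]
small [ 508.  -419.1] [86.4 86.7] 79.5 [[457.0, -454.0], [543.0, -469.0], [558.0, -385.0], [473.0, -369.0]]
counter z -0.16809338914868022
tray(depth) [ 514.6 -238. ] [139.1  75.8] 7.6 [[441.0, -210.0], [451.0, -285.0], [589.0, -266.0], [579.0, -191.0]]
tray(col) [ 499.2 -222.5] [0. 0.] 0.0 [[499.0, -223.0], [499.0, -223.0], [499.0, -223.0], [499.0, -223.0]]
roll [ 633.2 -380.7] [71.4 66.4] 87.5 [[598.0, -415.0], [665.0, -418.0], [668.0, -346.0], [602.0, -344.0]]
jar [ 637.9 -474.9] [104.1  87.6] 88.2 [[593.0, -526.0], [680.0, -528.0], [683.0, -424.0], [596.0, -422.0]]
bell [595.7 279.5] [68.4 69.2] 89.7 [[561.0, 245.0], [630.0, 245.0], [630.0, 314.0], [561.0, 314.0]]
scale [486.7  13.8] [238.8 283.8] 85.5 [[336.0, -94.0], [619.0, -116.0], [638.0, 122.0], [355.0, 144.0]]
scale z 66.51675053558893 panel 51.88150437643628
```

View pics/crop1.png

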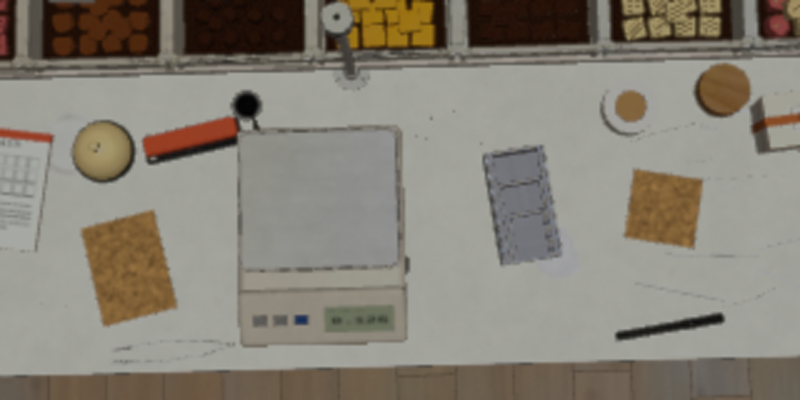

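The crop confirms the three nested compartments, with the mouth at the bottom near (530,262) in the crop. Next I plan the approach to hover.

```bash
cat >> h.py <<'E'
def plan(target,yaw):
    """deltas (cm,deg) so TCP->target and tool x axis has yaw (mod 180)"""
    from workcell import telemetry
    o=telemetry.get_obs();A=Rq(o["orientation"]);p=np.array(o["tool_pos"])
    print("t",round(o["t"],2),"pos",np.round(p,1),"F",np.round(o["force"],1),"w",round(o["width"],3),"q",np.round(o["q"],2))
    y0=np.degrees(np.arctan2(A[1,0],A[0,0]));d=(yaw-y0+90)%180-90
    s=-1 if A[2,1]<0 else 1   # tool y down -> +roll about y is -yaw
    B=R.from_euler("z",d,degrees=True).as_matrix()@A
    print("toolx yaw",round(y0,2),"axes\n",np.round(A,2),"\nroll needed",round(d*s,2),"slide after roll",np.round(B.T@(np.array(target)-p)/10,2),"before",np.round(A.T@(np.array(target)-p)/10,2))
E
python3 - <<'E'
from h import *
C=np.array([514.6,-238]);dx=np.array([np.cos(np.radians(7.7)),np.sin(np.radians(7.7))])
g=C+7.75*dx;print(g,C+47.75*dx)
plan([*g,150],97.7)
E
```

```text
[ 522.2801198  -236.96160706] [ 561.91944779 -231.60215965]
t 0.1 pos [177.8 493.6 226.1] F [0.  0.1 0.2] w 1.002 q [ 1.08  0.34  1.52  0.    1.28 -0.15]
toolx yaw 70.19 axes
 [[ 0.34 -0.   -0.94]
 [ 0.94 -0.    0.34]
 [-0.   -1.    0.  ]] 
roll needed -27.51 slide after roll [-77.01   7.71 -24.35] before [-57.05   7.67 -57.18]
```

>>> servo_tool --jaw '[-1, -1, -1, -1, -1]' --pt "0 0 0" --pt "0 0 0" --pt "0 0 0" --pt "0 0 0" --pt "0 0 0" --roll '[-5.5, -5.5, -5.5, -5.5, -5.5]'

```text
t: 0.6
tool_pos: [177.8, 493.7, 226.3]
orientation: [0.464, -0.464, -0.533, 0.534]
force: [0.2, 1.4, -0.5]
width: 0.61
```

>>> servo_tool --jaw '[-1, -1, -1, -1, -1]' --pt "-3.85 0.2 -1.22" --pt "-3.85 0.2 -1.22" --pt "-3.85 0.2 -1.22" --pt "-3.85 0.2 -1.22" --pt "-3.85 0.2 -1.22" --roll '[0, 0, 0, 0, 0]'

```text
t: 1.1
tool_pos: [264.3, 309.8, 216.4]
orientation: [0.465, -0.465, -0.532, 0.533]
force: [0.7, -0.3, 0.3]
width: 0.178
```

>>> servo_tool --jaw '[-1, -1, -1, -1, -1]' --pt "-3.85 0.2 -1.22" --pt "-3.85 0.2 -1.22" --pt "-3.85 0.2 -1.22" --pt "-3.85 0.2 -1.22" --pt "-3.85 0.2 -1.22" --roll '[0, 0, 0, 0, 0]'

```text
t: 1.6
tool_pos: [350.6, 127.2, 206.6]
orientation: [-0.465, 0.465, 0.532, -0.532]
force: [0.5, 0.1, 0.0]
width: 0.002
```

>>> servo_tool --jaw '[-1, -1, -1, -1, -1]' --pt "-3.85 0.2 -1.22" --pt "-3.85 0.2 -1.22" --pt "-3.85 0.2 -1.22" --pt "-3.85 0.2 -1.22" --pt "-3.85 0.2 -1.22" --roll '[0, 0, 0, 0, 0]'

```text
t: 2.1
tool_pos: [436.8, -55.5, 196.4]
orientation: [-0.466, 0.465, 0.532, -0.532]
force: [0.3, 0.2, -0.7]
width: 0.007
```

>>> servo_tool --jaw '[-1, -1, -1, -1, -1]' --pt "-3.85 0.5 -1.22" --pt "-3.85 0.5 -1.22" --pt "-3.85 0.5 -1.22" --pt "-3.85 0.5 -1.22" --pt "-3.85 0.5 -1.22" --roll '[0, 0, 0, 0, 0]'

```text
t: 2.6
tool_pos: [523.0, -238.0, 171.0]
orientation: [-0.466, 0.465, 0.532, -0.532]
force: [0.6, -0.8, -0.2]
width: 0.002
```

Run:
```python
from h import *
from workcell import telemetry,grab_frame
plan([522.3,-237,150],97.7)
f=grab_frame("wrist");np.savez("w0.npz",**f);cv2.imwrite("pics/w0.png",f["color"][...,::-1])
print(f["tool_from_camera"],f["fx"],f["cx"],f["cy"])
```

```text
t 2.6 pos [ 523. -238.  171.] F [ 0.6 -0.8 -0.2] w 0.002 q [-0.56  0.48  1.47  0.    1.2  -2.27]
toolx yaw 97.67 axes
 [[-0.13 -0.   -0.99]
 [ 0.99  0.   -0.13]
 [ 0.   -1.    0.  ]] 
roll needed -0.03 slide after roll [0.11 2.1  0.05] before [0.11 2.1  0.05]
[[ 9.99999394e-01  8.91575963e-04 -6.46513985e-04  5.66542224e-01]
 [ 8.53013922e-04 -2.55722599e-01  9.66749825e-01 -1.57913703e+02]
 [ 6.96602670e-04 -9.66749791e-01 -2.55723204e-01  6.91631819e+01]
 [ 0.00000000e+00  0.00000000e+00  0.00000000e+00  1.00000000e+00]] 309.70691628693146 314.9426428075313 198.99867070165325
```

View pics/w0.png

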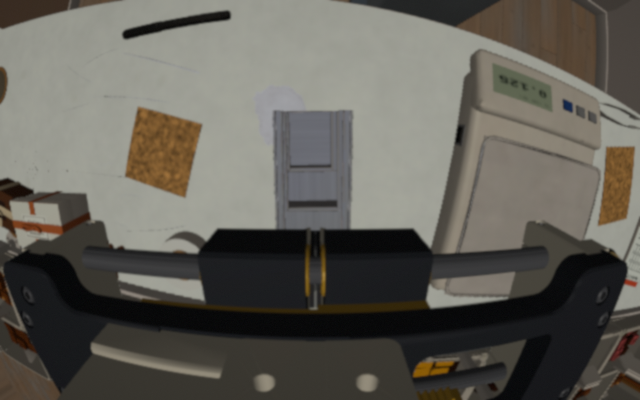

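The wrist view shows the mouth at row ~111 and the small back wall's top edge at (310,166). The mid back wall is at (313,204), and the outer rims are at columns ~274 and 352. I'll refine with rays.

```bash
cat >> h.py <<'E'
def wray(f,px,z,pos,A):
    px=np.atleast_2d(px).astype(float);v=px-[f["cx"],f["cy"]];r=np.hypot(*v.T);th=r/f["fx"]
    d=np.c_[v*(np.sin(th)/np.maximum(r,1e-9))[:,None],np.cos(th)];T=f["tool_from_camera"]
    d=d@T[:3,:3].T@A.T;e=A@T[:3,3]+pos
    return e+d*((np.array(z)-e[2])/d[:,2])[:,None]
E
python3 - <<'E'
from h import *
f=dict(np.load("w0.npz"));g=cv2.cvtColor(f["color"],cv2.COLOR_RGB2GRAY).astype(float)
print("col 290-330 mean, rows100-228");print(np.round(g[100:228,296:328].mean(1)).astype(int).tolist())
print("row 150-160 cols 265-360",np.round(g[148:158,265:360].mean(0)).astype(int).tolist())
from workcell import telemetry
o=telemetry.get_obs();A=Rq(o["orientation"]);p=np.array(o["tool_pos"])
C=np.array([514.6,-238,0]);dx=np.array([.991,.134,0])
w=wray(f,[[313,111],[310,165],[313,203],[273.5,155],[352.5,155]],[41,29,33,41,41],p,A)
print(np.round(w,1));d=w-C;print("along",np.round(d@dx,1),"lat",np.round(d@[-.134,.991,0],1))
E
```

```text
col 290-330 mean, rows100-228
[157, 157, 157, 158, 158, 158, 158, 158, 157, 153, 139, 117, 106, 105, 105, 106, 107, 107, 107, 106, 105, 106, 106, 106, 106, 106, 106, 106, 106, 107, 108, 109, 109, 108, 108, 107, 107, 106, 106, 107, 108, 107, 107, 106, 107, 107, 107, 107, 106, 106, 106, 107, 107, 108, 108, 108, 108, 108, 109, 109, 110, 109, 107, 102, 90, 69, 59, 74, 93, 102, 102, 99, 100, 104, 106, 106, 106, 106, 106, 106, 106, 106, 106, 106, 106, 106, 106, 106, 106, 106, 106, 106, 106, 106, 106, 106, 106, 106, 104, 97, 80, 58, 44, 41, 41, 44, 58, 79, 96, 103, 102, 101, 105, 107, 107, 107, 107, 107, 107, 107, 107, 107, 106, 106, 106, 106, 104, 99]
row 150-160 cols 265-360 [161, 162, 162, 162, 162, 162, 159, 150, 130, 111, 96, 97, 105, 108, 109, 107, 103, 95, 94, 99, 99, 91, 89, 91, 94, 100, 104, 106, 106, 106, 106, 106, 106, 106, 107, 107, 107, 107, 107, 107, 107, 107, 107, 107, 107, 108, 107, 107, 107, 108, 108, 107, 108, 108, 108, 108, 108, 108, 108, 108, 108, 108, 108, 107, 103, 98, 98, 102, 104, 105, 104, 100, 100, 102, 103, 103, 101, 98, 101, 105, 108, 109, 109, 107, 101, 100, 112, 130, 148, 157, 159, 159, 160, 160, 160]
[[ 449.3 -255.2   41. ]
 [ 501.4 -251.4   29. ]
 [ 537.9 -243.6   33. ]
 [ 494.5 -286.5   41. ]
 [ 484.8 -213.4   41. ]]
along [-67.  -14.9  22.4 -26.5 -26.3] lat [ -8.3 -11.5  -8.7 -45.4  28.4]
```

Run:
```python
from h import *
plan([522.3,-237,150],97.7)
f=dict(np.load("w0.npz"));print(f["tool_from_camera"][:3,3],f["cx"],f["fx"],f["fy"])
w=wray(f,[[313,111],[310,165],[313,203],[273.5,155],[352.5,155]],[41,29,33,41,41],np.zeros(3)+[0,0,171],np.array([[-1.,0,0],[0,0,-1],[0,-1,0]]))
print(w)
```

```text
t 2.65 pos [ 524.8 -243.4  169.8] F [-0.7 -3.5 -0.2] w 0.005 q [-0.57  0.49  1.46 -0.    1.19 -2.27]
toolx yaw 97.53 axes
 [[-0.13  0.   -0.99]
 [ 0.99 -0.   -0.13]
 [-0.   -1.   -0.  ]] 
roll needed -0.17 slide after roll [0.68 1.98 0.16] before [0.68 1.98 0.17]
[   0.56654222 -157.91370317   69.16318195] 314.9426428075313 309.70691628693146 309.70691628693146
[[  1.46653304 -76.51781894  41.        ]
 [  4.48856848 -24.19679525  29.        ]
 [  1.55518181  13.21820274  33.        ]
 [ 38.54542685 -35.6770989   41.        ]
 [-35.54347047 -35.69144138  41.        ]]
```

>>> servo_tool --jaw '[-1, -1, -1, -1, -1]' --pt "0.0 2 0" --pt "0 3 0" --pt "0 3 0" --pt "0 3.0 0" --pt "0 0 0" --roll '[0, 0, 0, 0, 0]'

```text
t: 3.15
tool_pos: [520.0, -234.7, 57.6]
orientation: [0.469, -0.462, -0.532, 0.533]
force: [-1.2, 0.6, 0.5]
width: 0.006
```

Run:
```python
from h import *
plan([522.4,-238,12],97.7)
```

```text
t 3.15 pos [ 520.  -234.7   57.6] F [-1.2  0.6  0.5] w 0.006 q [-0.56  0.61  1.59  0.    0.95 -2.26]
toolx yaw 97.68 axes
 [[-0.13 -0.01 -0.99]
 [ 0.99  0.   -0.13]
 [ 0.01 -1.    0.01]] 
roll needed -0.02 slide after roll [-0.39  4.56 -0.23] before [-0.39  4.56 -0.23]
```

>>> servo_tool --jaw '[-1, -1, -1, -1, -1]' --pt "0 0 0" --pt "0 0 0" --pt "0 0 0" --pt "0 0 0" --pt "0 0 0" --roll '[0, 0, 0, 0, 0]'

```text
t: 3.65
tool_pos: [523.0, -236.7, 62.5]
orientation: [-0.465, 0.466, 0.532, -0.532]
force: [-0.4, 0.0, 0.0]
width: 0.004
```

Run:
```python
from h import *
plan([522.4,-238,12],97.7)
from workcell import telemetry,grab_frame
f=grab_frame("wrist");cv2.imwrite("pics/w1.png",f["color"][60:320,150:490,::-1])
```

```text
t 3.65 pos [ 523.  -236.7   62.5] F [-0.4  0.   0. ] w 0.004 q [-0.56  0.6   1.59  0.    0.95 -2.26]
toolx yaw 97.69 axes
 [[-0.13  0.   -0.99]
 [ 0.99 -0.   -0.13]
 [-0.   -1.   -0.  ]] 
roll needed -0.01 slide after roll [-0.12  5.05  0.09] before [-0.12  5.05  0.09]
```

View pics/w1.png

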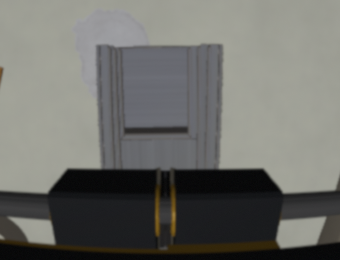

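The wrist crop shows the tray centre at column 159.5 against the fingers at 165.5, so I'm about 2.7 mm off. I'll correct that and descend.

>>> servo_tool --jaw '[-1, -1, -1, -1, -1]' --pt "-0.27 0.6 0" --pt "0 1.5 0" --pt "0 1.5 0" --pt "0 1.4 0" --pt "0 0 0" --roll '[0, 0, 0, 0, 0]'

```text
t: 4.2
tool_pos: [521.8, -238.5, 9.4]
orientation: [0.467, -0.464, -0.532, 0.533]
force: [0.2, -0.6, 0.3]
width: 0.002
```

>>> servo_tool --jaw '[-1, -1, -1, -1, -1]' --pt "0 0 0" --pt "0 0 0" --pt "0 0 0.3" --pt "0 0 0.3" --pt "0 0 0.3" --roll '[0, 0, 0, 0, 0]'

```text
t: 4.7
tool_pos: [514.6, -240.5, 12.2]
orientation: [-0.465, 0.466, 0.533, -0.532]
force: [2.9, 0.9, -0.5]
width: 0.006
```

>>> servo_tool --jaw '[-1, -1, -1, -1, -1]' --pt "0 0 0.5" --pt "0 0 0.5" --pt "0 0 0.5" --pt "0 0 0.5" --pt "0 0 0.5" --roll '[0, 0, 0, 0, 0]'

```text
t: 5.2
tool_pos: [489.6, -244.2, 12.1]
orientation: [-0.465, 0.466, 0.532, -0.532]
force: [4.7, -0.6, 2.0]
width: 0.003
```

>>> servo_tool --jaw '[-1, -1, -1, -1, -1]' --pt "0 0 0.5" --pt "0 0 0.5" --pt "0 0 0.5" --pt "0 0 0.5" --pt "0 0 0.0" --roll '[0, 0, 0, 0, 0]'

```text
t: 5.7
tool_pos: [467.9, -245.8, 11.4]
orientation: [0.467, -0.464, -0.532, 0.532]
force: [0.1, -0.1, 0.4]
width: 0.004
```

Run:
```python
from h import *
from workcell import grab_frame
plan([451.7,-249,12],97.7)
f=grab_frame("top");P=cloud(f);np.savez("top1.npz",**f)
Z=P[...,2];m=np.zeros((400,640),np.uint8);m[172:240,345:398]=((Z>6)&(Z<50))[172:240,345:398]
# big tray back edge & extents in tray frame
C=np.array([514.6,-238]);dx=np.array([.991,.134]);q=P[m>0][:,:2]-C
print(np.percentile(q@dx,[0,1,99,100]).round(1))
cv2.imwrite("pics/t1.png",cv2.resize(f["color"][140:260,330:460,::-1],None,fx=5,fy=5,interpolation=2))
```

```text
t 5.7 pos [ 467.9 -245.8   11.4] F [ 0.1 -0.1  0.4] w 0.004 q [-0.63  0.62  1.75 -0.    0.77 -2.33]
toolx yaw 97.67 axes
 [[-0.13 -0.   -0.99]
 [ 0.99  0.   -0.13]
 [ 0.   -1.    0.  ]] 
roll needed -0.03 slide after roll [-0.1  -0.06  1.65] before [-0.1  -0.06  1.65]
[-115.  -111.5   90.3  100.4]
```

View pics/t1.png

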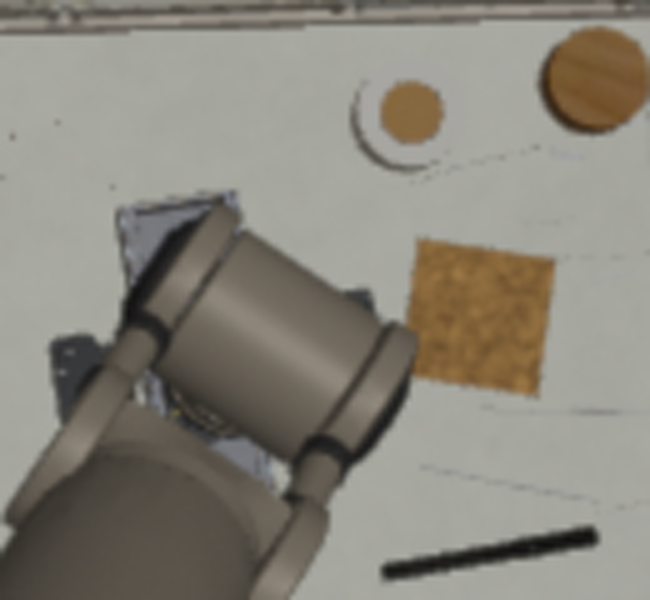

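The small tray protrudes about 46 mm and the big tray's back corners haven't moved. I'll finish the push.

>>> servo_tool --jaw '[-1, -1, -1, -1, -1]' --pt "0 0 0.5" --pt "0 0 0.5" --pt "0 0 0.5" --pt "0 0 0.4" --pt "0 0 0.0" --roll '[0, 0, 0, 0, 0]'

```text
t: 6.25
tool_pos: [450.0, -248.9, 11.6]
orientation: [0.466, -0.465, -0.532, 0.532]
force: [-0.6, -0.0, 0.3]
width: 0.003
```

>>> servo_tool --jaw '[-1, -1, -1, -1, -1]' --pt "0 0 0" --pt "0 0 0" --pt "0 -2 -0.3" --pt "0 -3 0" --pt "0 -3 0" --roll '[0, 0, 0, 0, 0]'

```text
t: 6.75
tool_pos: [453.6, -248.2, 92.3]
orientation: [0.466, -0.465, -0.532, 0.532]
force: [0.1, 0.3, -0.2]
width: 0.005
```

>>> servo_tool --jaw '[1, 1, 1, 1, 1]' --pt "0 -3 2" --pt "0 -2 2" --pt "0 0 0" --pt "0 0 0" --pt "0 0 0" --roll '[0, 0, 0, 0, 0]'

```text
t: 7.25
tool_pos: [414.3, -253.5, 140.7]
orientation: [-0.466, 0.465, 0.533, -0.532]
force: [-0.3, 0.1, -0.6]
width: 0.39
```

Run:
```python
from h import *
from workcell import grab_frame
plan([410,-252,60],97.7)
f=grab_frame("wrist");np.savez("w2.npz",**f);cv2.imwrite("pics/w2.png",f["color"][...,::-1])
```

```text
t 7.25 pos [ 414.3 -253.5  140.7] F [-0.3  0.1 -0.6] w 0.39 q [-0.71  0.36  1.75  0.    1.03 -2.41]
toolx yaw 97.69 axes
 [[-0.13 -0.   -0.99]
 [ 0.99  0.   -0.13]
 [ 0.   -1.    0.  ]] 
roll needed -0.01 slide after roll [0.2  8.07 0.4 ] before [0.2  8.07 0.4 ]
```

View pics/w2.png

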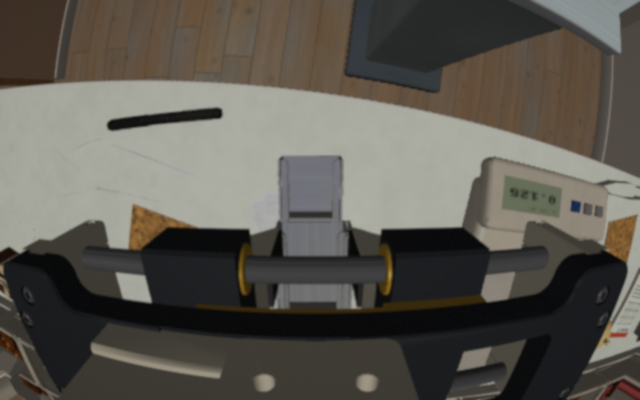

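The small tray is visible with its mouth at row ~157 (columns 280–342), its back wall at rows ~212–219, and the mid/big mouth just behind.

Run:
```python
from h import *
f=dict(np.load("w2.npz"))
p=np.array([414.3,-253.5,140.7]);A=np.array([[-.134,0,-.991],[.991,0,-.134],[0,-1,0]])
C=np.array([514.6,-238,0]);dx=np.array([.991,.134,0])
for zs in([28,28,28,28,24,24,41],):
    w=wray(f,[[279,157],[342.5,157],[279.5,195],[342.5,195],[310,211],[310,219],[316,224]],zs,p,A)
    print(np.round(w,1).tolist());d=w-C;print("along",np.round(d@dx,1),"lat",np.round(d@[-.134,.991,0],1))
g=cv2.cvtColor(f["color"],cv2.COLOR_RGB2GRAY).astype(float)
for r in(165,200,210):print(r,np.round(g[r-2:r+3,270:352].mean(0)).astype(int).tolist())
print(np.round(g[150:235,298:324].mean(1)).astype(int).tolist())
cv2.imwrite("pics/w2c.png",cv2.resize(f["color"][145:250,240:390,::-1],None,fx=5,fy=5,interpolation=2))
```

```text
[[383.0, -289.4, 28.0], [375.5, -233.9, 28.0], [417.3, -285.1, 28.0], [409.6, -228.6, 28.0], [429.7, -255.6, 24.0], [437.5, -254.6, 24.0], [435.7, -249.3, 41.0]]
along [-137.3 -137.3 -102.8 -102.8  -86.5  -78.7  -79.7] lat [-33.3  22.7 -33.6  23.4  -6.1  -6.1  -0.6]
165 [171, 171, 171, 171, 171, 171, 167, 153, 133, 111, 95, 102, 112, 115, 114, 112, 109, 102, 103, 110, 113, 114, 114, 114, 114, 114, 114, 114, 114, 114, 114, 114, 114, 114, 114, 114, 114, 114, 114, 114, 114, 114, 114, 114, 114, 114, 114, 114, 114, 114, 114, 114, 114, 114, 114, 114, 114, 114, 114, 114, 114, 112, 108, 108, 111, 114, 115, 115, 113, 105, 95, 101, 117, 139, 160, 168, 169, 169, 169, 169, 169, 169]
200 [166, 165, 165, 165, 165, 165, 165, 160, 148, 130, 111, 99, 102, 111, 113, 112, 108, 103, 98, 101, 109, 114, 115, 115, 114, 115, 114, 114, 114, 115, 115, 115, 115, 115, 115, 115, 115, 115, 115, 115, 115, 115, 115, 115, 115, 115, 115, 115, 116, 116, 116, 115, 116, 115, 115, 116, 116, 116, 115, 115, 114, 110, 109, 110, 111, 113, 114, 112, 106, 101, 110, 127, 148, 166, 171, 172, 173, 173, 173, 173, 173, 173]
210 [165, 165, 165, 166, 167, 167, 167, 163, 150, 131, 114, 103, 105, 111, 113, 112, 111, 106, 97, 92, 93, 95, 96, 95, 95, 95, 95, 95, 95, 95, 96, 96, 96, 96, 96, 96, 96, 96, 96, 96, 96, 96, 96, 96, 96, 96, 96, 96, 96, 96, 96, 96, 96, 96, 96, 96, 96, 96, 96, 95, 94, 92, 97, 105, 110, 112, 113, 110, 100, 93, 107, 128, 151, 167, 173, 173, 173, 174, 173, 173, 173, 172]
[169, 169, 169, 168, 162, 144, 125, 115, 114, 114, 115, 115, 115, 115, 114, 113, 114, 114, 114, 113, 114, 114, 114, 114, 115, 116, 117, 118, 117, 116, 116, 115, 114, 114, 114, 115, 116, 115, 114, 114, 115, 114, 115, 114, 114, 113, 114, 114, 114, 115, 115, 116, 115, 115, 116, 116, 117, 117, 116, 112, 103, 85, 62, 48, 46, 47, 53, 70, 92, 106, 109, 103, 101, 108, 112, 113, 113, 113, 113, 113, 113, 113, 113, 113, 113]
```

View pics/w2c.png

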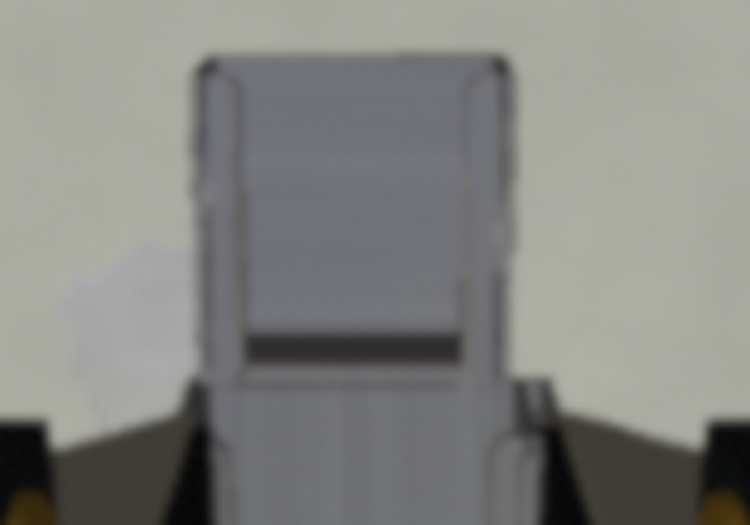

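Run:
```python
from h import *
from workcell import grab_frame
plan([410,-252,60],97.7)
C=np.array([514.6,-238]);dx=np.array([.991,.134]);dy=np.array([-.134,.991])
def m(f,n):
    P=cloud(f);q=P[...,:2]-C;a=q@dx;l=q@dy;Z=P[...,2]
    k=(Z>20)&(Z<46)&(abs(l)<38)&(a>30)&(a<100)
    print(n,k.sum(),np.percentile(a[k],[50,90,95,98,100]).round(1),"lat",np.percentile(l[k],[2,98]).round(1))
m(dict(np.load("top0.npz")),"top0");m(dict(np.load("top1.npz")),"top1")
f=grab_frame("top");np.savez("top2.npz",**f);m(f,"top2");cv2.imwrite("pics/t2.png",cv2.resize(f["color"][140:260,330:460,::-1],None,fx=5,fy=5,interpolation=2))
```

```text
t 7.3 pos [ 414.3 -253.4  140.5] F [ 0.1  1.  -0.1] w 0.433 q [-0.71  0.36  1.75  0.    1.03 -2.41]
toolx yaw 97.71 axes
 [[-0.13 -0.   -0.99]
 [ 0.99  0.   -0.13]
 [ 0.   -1.    0.  ]] 
roll needed 0.01 slide after roll [0.19 8.05 0.39] before [0.19 8.05 0.39]
top0 114 [57.8 68.3 69.  69.5 70.4] lat [-36.9  35.9]
top1 86 [63.  68.6 69.2 69.5 69.8] lat [-37.5  35.9]
top2 114 [57.7 68.4 69.1 69.7 70. ] lat [-37.7  35.8]
```

View pics/t2.png

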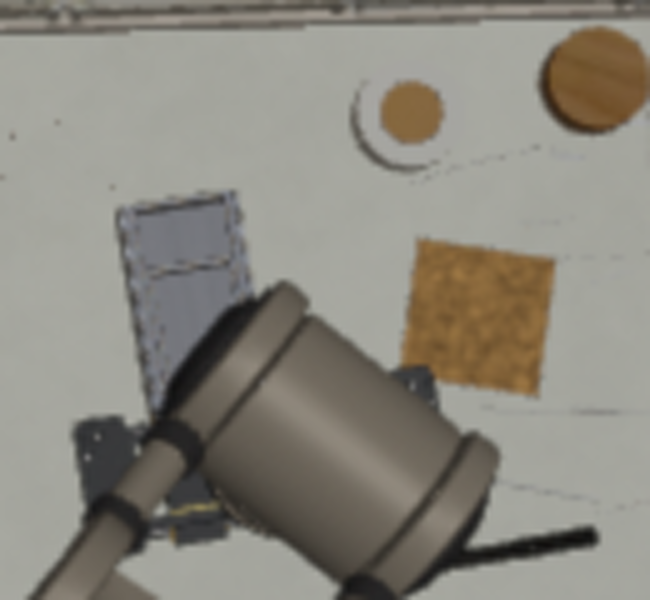

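Big tray unmoved (back edge at 69–70 in all three frames, mid's back wall still at its original place). Grasp the small tray.

>>> servo_tool --jaw '[1, 1, 1, 1, 1]' --pt "-0.18 0 0.48" --pt "0 0 0" --pt "0 2.5 0" --pt "0 3 0" --pt "0 3 0" --roll '[0, 0, 0, 0, 0]'

```text
t: 7.85
tool_pos: [409.8, -256.5, 55.9]
orientation: [-0.465, 0.466, 0.532, -0.532]
force: [-0.6, -1.3, 0.1]
width: 0.912
```

>>> servo_tool --jaw '[1, 1, 1, 1, 1]' --pt "0 1.5 0" --pt "0 1.5 0" --pt "0 1.2 0" --pt "0 0.8 0" --pt "0 0 0" --roll '[0, 0, 0, 0, 0]'

```text
t: 8.35
tool_pos: [409.2, -256.0, 5.8]
orientation: [-0.466, 0.465, 0.532, -0.532]
force: [0.4, 0.4, 0.5]
width: 1.0
```

>>> servo_tool --jaw '[1, -1, -1, -1, -1]' --pt "0 0 0" --pt "0 0 0" --pt "0 0 0" --pt "0 0 0" --pt "0 0 0" --roll '[0, 0, 0, 0, 0]'

```text
t: 8.85
tool_pos: [409.7, -256.4, 7.0]
orientation: [-0.465, 0.466, 0.532, -0.532]
force: [-0.1, -1.6, 0.6]
width: 0.699
```

>>> servo_tool --jaw '[-1, -1, -1, -1, -1]' --pt "0 0 0" --pt "0 0 0" --pt "0 -0.5 0" --pt "0 -2 0" --pt "0 -2 0" --roll '[0, 0, 0, 0, 0]'

```text
t: 9.35
tool_pos: [409.0, -255.8, 51.9]
orientation: [-0.466, 0.465, 0.532, -0.532]
force: [-0.4, 0.4, -1.4]
width: 0.628
```

Run:
```python
from h import *
from workcell import grab_frame
plan([508,-419,50],97.7-17.6)
f=grab_frame("wrist");np.savez("w3.npz",**f);cv2.imwrite("pics/w3.png",f["color"][80:330,160:480,::-1])
```

```text
t 9.35 pos [ 409.  -255.8   51.9] F [-0.4  0.4 -1.4] w 0.628 q [-0.72  0.49  1.86  0.    0.8  -2.42]
toolx yaw 97.69 axes
 [[-0.13 -0.   -0.99]
 [ 0.99  0.   -0.13]
 [ 0.   -1.    0.  ]] 
roll needed 17.59 slide after roll [-14.38   0.15 -12.56] before [-17.5    0.15  -7.63]
```

View pics/w3.png

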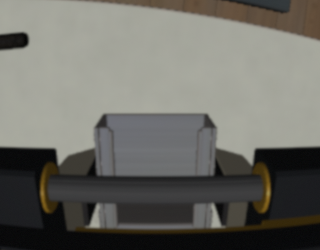

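The small tray is held squarely (width 0.628 ≈ 58 mm). I'll carry it to the small mat.

>>> servo_tool --jaw '[-1, -1, -1, -1, -1]' --pt "0 -1.5 0" --pt "0 -1.5 0" --pt "0 0 0" --pt "-2.4 0 -2.1" --pt "-2.4 0 -2.1" --roll '[5.9, 5.9, 5.8, 0, 0]'

```text
t: 9.9
tool_pos: [442.9, -310.8, 81.6]
orientation: [0.541, -0.541, -0.455, 0.455]
force: [0.7, -0.9, -2.0]
width: 0.627
```

>>> servo_tool --jaw '[-1, -1, -1, -1, -1]' --pt "-2.4 0 -2.1" --pt "-2.4 0 -2.1" --pt "-2.4 0 -2.1" --pt "-2.4 0 -2.1" --pt "0 0 0" --roll '[0, 0, 0, 0, 0]'

```text
t: 10.4
tool_pos: [509.9, -422.8, 80.6]
orientation: [-0.541, 0.542, 0.454, -0.455]
force: [-0.5, -0.7, -0.9]
width: 0.63
```

>>> servo_tool --jaw '[-1, -1, -1, -1, -1]' --pt "0 1.5 0" --pt "0 2 0" --pt "0 1.5 0" --pt "0 0 0" --pt "0 0 0" --roll '[0, 0, 0, 0, 0]'

```text
t: 10.9
tool_pos: [508.6, -419.2, 31.3]
orientation: [0.542, -0.541, -0.455, 0.455]
force: [-0.4, 0.1, -1.2]
width: 0.629
```

Run:
```python
from h import *
plan([508,-419,7.5],80.1)
```

```text
t 10.9 pos [ 508.6 -419.2   31.3] F [-0.4  0.1 -1.2] w 0.629 q [-0.81  0.77  1.34  0.    1.03 -2.2 ]
toolx yaw 80.1 axes
 [[ 0.17 -0.   -0.99]
 [ 0.99  0.    0.17]
 [ 0.   -1.    0.  ]] 
roll needed 0.0 slide after roll [0.01 2.38 0.07] before [0.01 2.38 0.07]
```

>>> servo_tool --jaw '[-1, -1, -1, -1, -1]' --pt "0 1 0" --pt "0 0.9 0" --pt "0 0.45 0" --pt "0 0 0" --pt "0 0 0" --roll '[0, 0, 0, 0, 0]'

```text
t: 11.4
tool_pos: [508.9, -419.9, 8.1]
orientation: [0.541, -0.541, -0.455, 0.455]
force: [-0.5, 0.3, -2.1]
width: 0.629
```

>>> servo_tool --jaw '[-1, 1, 1, 1, 1]' --pt "0 0 0" --pt "0 0 0" --pt "0 0 0" --pt "0 0 0" --pt "0 0 0" --roll '[0, 0, 0, 0, 0]'

```text
t: 11.9
tool_pos: [509.0, -419.9, 8.4]
orientation: [-0.541, 0.541, 0.455, -0.455]
force: [-0.2, 0.6, 0.4]
width: 0.927
```

>>> servo_tool --jaw '[1, 1, 1, 1, 1]' --pt "0 -2 0" --pt "0 -3 0" --pt "0 -3 0" --pt "0 -3 0" --pt "0 0 0" --roll '[0, 0, 0, 0, 0]'

```text
t: 12.4
tool_pos: [510.8, -421.7, 123.4]
orientation: [-0.538, 0.545, 0.455, -0.455]
force: [0.4, -1.0, 0.5]
width: 0.999
```

Run:
```python
from h import *
C=np.array([514.6,-239.5]);dx=np.array([.991,.134]);g=C+47.75*dx;print(g)
plan([*g,70],97.7)
```

```text
[ 561.92025 -233.1015 ]
t 12.4 pos [ 510.8 -421.7  123.4] F [ 0.4 -1.   0.5] w 0.999 q [-0.81  0.67  1.26  0.    1.2  -2.2 ]
toolx yaw 80.09 axes
 [[ 0.17  0.01 -0.99]
 [ 0.99 -0.01  0.17]
 [-0.01 -1.   -0.01]] 
roll needed -17.61 slide after roll [18.03  5.3  -7.55] before [19.49  5.25 -1.75]
```

>>> servo_tool --jaw '[-1, -1, -1, -1, -1]' --pt "0 0 0" --pt "0 0 0" --pt "0 0 0" --pt "3 0 -1.25" --pt "3 0 -1.25" --roll '[-5.9, -5.9, -5.8, 0, 0]'

```text
t: 12.9
tool_pos: [525.1, -356.8, 117.1]
orientation: [-0.466, 0.465, 0.532, -0.532]
force: [1.7, 1.3, 0.4]
width: 0.615
```

>>> servo_tool --jaw '[-1, -1, -1, -1, -1]' --pt "3 0 -1.25" --pt "3 0 -1.25" --pt "3 0 -1.25" --pt "3 0 -1.25" --pt "0 0 0" --roll '[0, 0, 0, 0, 0]'

```text
t: 13.4
tool_pos: [559.6, -227.3, 117.5]
orientation: [-0.465, 0.464, 0.534, -0.533]
force: [0.2, -1.8, 0.7]
width: 0.18
```

>>> servo_tool --jaw '[-1, -1, -1, -1, -1]' --pt "0 2.5 0" --pt "0 2.5 0" --pt "0 0 0" --pt "0 0 0" --pt "0 0 0" --roll '[0, 0, 0, 0, 0]'

```text
t: 13.9
tool_pos: [559.7, -232.2, 69.4]
orientation: [-0.465, 0.466, 0.532, -0.532]
force: [1.0, -0.7, 0.8]
width: 0.005
```

Run:
```python
from h import *
from workcell import grab_frame
plan([561.9,-233.1,9],97.7)
f=grab_frame("top");np.savez("top3.npz",**f);P=cloud(f);Z=P[...,2]
k=np.zeros((400,640),np.uint8);k[175:230,400:452]=((Z>10)&(Z<40))[175:230,400:452]
w=P[k>0][:,:2].astype(np.float32);r=cv2.minAreaRect(w);print("small",r,len(w),np.percentile(Z[k>0],[5,50,95]))
f2=grab_frame("wrist");np.savez("w4.npz",**f2)
a=f["color"][150:250,345:465,::-1];b=f2["color"][60:320,120:520,::-1]
a=cv2.resize(a,(480,400),interpolation=2);b=cv2.resize(b,(320,208),interpolation=3)
o=np.zeros((400,800,3),np.uint8);o[:,:480]=a;o[:208,480:]=b;cv2.imwrite("pics/c3.png",o)
```

```text
t 13.9 pos [ 559.7 -232.2   69.4] F [ 1.  -0.7  0.8] w 0.005 q [-0.52  0.64  1.49  0.    1.01 -2.22]
toolx yaw 97.67 axes
 [[-0.13  0.   -0.99]
 [ 0.99 -0.   -0.13]
 [-0.   -1.   -0.  ]] 
roll needed -0.03 slide after roll [-0.11  6.04 -0.19] before [-0.11  6.04 -0.19]
small ((510.180419921875, -417.3896484375), (59.03200149536133, 58.71544647216797), 80.35911560058594) 150 [14.54451242 26.75977417 31.74755045]
```

View pics/c3.png

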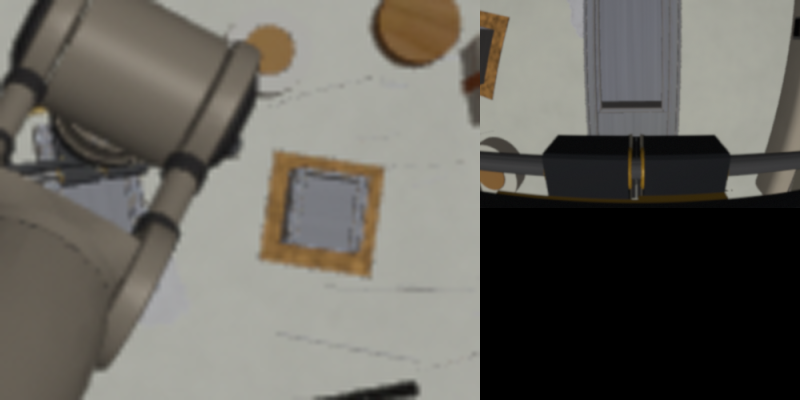

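The small tray sits squarely on its mat: measured centre (510,-417) against mat (508,-419), with the yaw matching. Next I descend into gap_mid and push.

>>> servo_tool --jaw '[-1, -1, -1, -1, -1]' --pt "-0.15 0.5 -0.15" --pt "0 1.8 0" --pt "0 1.8 0" --pt "0 1.3 0" --pt "0 0.6 0" --roll '[0, 0, 0, 0, 0]'

```text
t: 14.5
tool_pos: [560.3, -232.5, 6.9]
orientation: [0.466, -0.465, -0.532, 0.532]
force: [-0.2, -0.1, 0.3]
width: 0.007
```

>>> servo_tool --jaw '[-1, -1, -1, -1, -1]' --pt "0 0 0" --pt "0 0 0.3" --pt "0 0 0.3" --pt "0 0 0.3" --pt "0 0 0.3" --roll '[0, 0, 0, 0, 0]'

```text
t: 15.0
tool_pos: [549.8, -234.8, 9.0]
orientation: [-0.464, 0.466, 0.533, -0.532]
force: [4.0, -0.3, -0.5]
width: 0.003
```

>>> servo_tool --jaw '[-1, -1, -1, -1, -1]' --pt "0 0 0.5" --pt "0 0 0.5" --pt "0 0 0.5" --pt "0 0 0.5" --pt "0 0 0.5" --roll '[0, 0, 0, 0, 0]'

```text
t: 15.5
tool_pos: [524.9, -238.4, 9.0]
orientation: [-0.464, 0.466, 0.533, -0.532]
force: [5.4, -1.5, -0.2]
width: 0.009
```

>>> servo_tool --jaw '[-1, -1, -1, -1, -1]' --pt "0 0 0.5" --pt "0 0 0.5" --pt "0 0 0.5" --pt "0 0 0.5" --pt "0 0 0.5" --roll '[0, 0, 0, 0, 0]'

```text
t: 16.0
tool_pos: [500.3, -241.9, 9.1]
orientation: [-0.464, 0.467, 0.533, -0.532]
force: [5.0, -1.7, 1.1]
width: 0.004
```

Run:
```python
from h import *
from workcell import grab_frame
plan([451.5,-249,9],97.7)
C=np.array([514.6,-238]);dx=np.array([.991,.134]);dy=np.array([-.134,.991])
for n in("top0","top"):
    f=grab_frame(n) if n=="top" else dict(np.load("top0.npz"))
    P=cloud(f);q=P[...,:2]-C;a=q@dx;l=q@dy;Z=P[...,2]
    k=(Z>20)&(Z<46)&(abs(l)<42)&(a>30)&(a<100)
    print(n,k.sum(),np.percentile(a[k],[50,90,95,98,100]).round(1),"lat",np.percentile(l[k],[2,98]).round(1))
```

```text
t 16.0 pos [ 500.3 -241.9    9.1] F [ 5.  -1.7  1.1] w 0.004 q [-0.59  0.66  1.68  0.    0.8  -2.29]
toolx yaw 97.68 axes
 [[-0.13  0.   -0.99]
 [ 0.99 -0.   -0.13]
 [-0.   -1.   -0.  ]] 
roll needed -0.02 slide after roll [-0.05 -0.    4.93] before [-0.06 -0.    4.93]
top0 115 [57.4 68.3 69.  69.5 70.4] lat [-37.5  35.9]
top 9 [66.6 69.  69.4 69.6 69.8] lat [-19.9  36.3]
```

>>> servo_tool --jaw '[-1, -1, -1, -1, -1]' --pt "0 0 0.5" --pt "0 0 0.5" --pt "0 0 0.5" --pt "0 0 0.5" --pt "0 0 0.5" --roll '[0, 0, 0, 0, 0]'

```text
t: 16.55
tool_pos: [475.6, -244.9, 9.0]
orientation: [-0.464, 0.467, 0.533, -0.532]
force: [5.9, -1.6, 2.0]
width: 0.004
```

>>> servo_tool --jaw '[-1, -1, -1, -1, -1]' --pt "0 0 0.5" --pt "0 0 0.5" --pt "0 0 0.5" --pt "0 0 0.5" --pt "0 0 0.5" --roll '[0, 0, 0, 0, 0]'

```text
t: 17.05
tool_pos: [449.1, -247.5, 8.0]
orientation: [-0.466, 0.465, 0.532, -0.532]
force: [2.6, 0.5, 1.2]
width: 0.005
```

>>> servo_tool --jaw '[-1, -1, -1, -1, -1]' --pt "0 0 0" --pt "0 0 0" --pt "0 0 -0.3" --pt "0 -2 0" --pt "0 -3 0" --roll '[0, 0, 0, 0, 0]'

```text
t: 17.55
tool_pos: [451.7, -246.3, 57.0]
orientation: [0.467, -0.463, -0.532, 0.533]
force: [0.3, 0.4, 0.5]
width: 0.005
```

>>> servo_tool --jaw '[1, 1, 1, 1, 1]' --pt "0 -3 0" --pt "0 -3 2" --pt "0 -2 2" --pt "0 0 1.5" --pt "0 0 0" --roll '[0, 0, 0, 0, 0]'

```text
t: 18.05
tool_pos: [397.2, -254.6, 138.7]
orientation: [0.466, -0.466, -0.532, 0.532]
force: [0.5, -0.2, 0.5]
width: 0.39
```

>>> servo_tool --jaw '[1, 1, 1, 1, 1]' --pt "0 0 0" --pt "0 0 0" --pt "0 0 0" --pt "0 0 0" --pt "0 0 0" --roll '[0, 0, 0, 0, 0]'

```text
t: 18.55
tool_pos: [398.5, -254.5, 137.9]
orientation: [-0.465, 0.465, 0.533, -0.532]
force: [0.0, 0.0, 0.8]
width: 0.829
```

Run:
```python
from h import *
from workcell import grab_frame,telemetry
plan([393.5,-255,140],97.7)
o=telemetry.get_obs();A=Rq(o["orientation"]);p=np.array(o["tool_pos"])
f=grab_frame("wrist");np.savez("w5.npz",**f)
g=cv2.cvtColor(f["color"],cv2.COLOR_RGB2GRAY).astype(float)
print("rows",np.round(g[100:260:2,300:324].mean(1)).astype(int).tolist())
for r in(150,190):
    v=g[r-2:r+3].mean(0);print(r,"cols 255..375",np.round(v[255:375:2]).astype(int).tolist())
C=np.array([514.6,-238,0])
for r in range(110,240,10):
    w=wray(f,[[312,r]],[2.5],p,A)-C;w2=wray(f,[[312,r]],[30],p,A)-C;print(r,np.round(w@[.991,.134,0],1),np.round(w2@[.991,.134,0],1))
```

```text
t 18.55 pos [ 398.5 -254.5  137.9] F [0.  0.  0.8] w 0.829 q [-0.73  0.35  1.79  0.    1.   -2.44]
toolx yaw 97.71 axes
 [[-0.13 -0.   -0.99]
 [ 0.99  0.   -0.13]
 [ 0.   -1.    0.  ]] 
roll needed 0.01 slide after roll [ 0.02 -0.21  0.5 ] before [ 0.02 -0.21  0.5 ]
rows [89, 89, 89, 104, 144, 168, 172, 172, 172, 172, 172, 172, 172, 171, 162, 124, 116, 116, 116, 116, 116, 116, 116, 115, 116, 115, 115, 116, 116, 116, 116, 116, 116, 116, 116, 116, 116, 116, 116, 116, 116, 116, 116, 116, 116, 116, 116, 117, 116, 116, 116, 116, 116, 116, 116, 116, 116, 116, 116, 116, 116, 116, 113, 82, 47, 45, 45, 49, 86, 113, 110, 117, 118, 118, 119, 119, 119, 113, 71, 34]
150 cols 255..375 [173, 172, 171, 171, 172, 172, 172, 172, 170, 139, 102, 110, 114, 112, 102, 111, 114, 115, 114, 114, 113, 114, 116, 115, 116, 118, 116, 114, 113, 115, 117, 117, 116, 114, 114, 115, 115, 115, 116, 118, 117, 115, 113, 114, 115, 114, 100, 122, 165, 174, 174, 174, 174, 174, 174, 174, 174, 175, 175, 175]
190 cols 255..375 [173, 173, 174, 174, 174, 174, 173, 173, 173, 158, 116, 102, 113, 115, 105, 108, 115, 117, 115, 115, 115, 113, 115, 117, 118, 119, 118, 115, 114, 114, 116, 117, 117, 115, 116, 116, 116, 117, 117, 120, 118, 115, 107, 114, 114, 108, 105, 143, 172, 173, 174, 174, 174, 174, 174, 175, 175, 175, 176, 175]
110 [-194.9] [-194.1]
120 [-185.4] [-185.5]
130 [-176.] [-176.9]
140 [-166.5] [-168.3]
150 [-156.9] [-159.7]
160 [-147.3] [-151.]
170 [-137.6] [-142.2]
180 [-127.8] [-133.3]
190 [-117.9] [-124.3]
200 [-107.9] [-115.2]
210 [-97.6] [-105.9]
220 [-87.2] [-96.5]
230 [-76.5] [-86.8]
```

The mid tray is out: its front edge is at -176 and its back at about -78, with the big tray's mouth at -69. I'll grasp it.

>>> servo_tool --jaw '[1, 1, 1, 1, 1]' --pt "0 2 0.85" --pt "0 3 0" --pt "0 3 0" --pt "0 1.5 0" --pt "0 0 0" --roll '[0, 0, 0, 0, 0]'

```text
t: 19.1
tool_pos: [388.8, -254.8, 41.3]
orientation: [-0.467, 0.464, 0.532, -0.532]
force: [-0.0, -0.3, 0.6]
width: 1.004
```

>>> servo_tool --jaw '[1, 1, 1, 1, -1]' --pt "0 1.5 0" --pt "0 1.3 0" --pt "0 0.8 0" --pt "0 0 0" --pt "0 0 0" --roll '[0, 0, 0, 0, 0]'

```text
t: 19.6
tool_pos: [390.3, -256.1, 7.8]
orientation: [-0.465, 0.466, 0.532, -0.532]
force: [-0.7, 0.2, -0.9]
width: 0.948
```

>>> servo_tool --jaw '[-1, -1, -1, -1, -1]' --pt "0 0 0" --pt "0 0 0" --pt "0 0 0" --pt "0 0 0" --pt "0 0 0" --roll '[0, 0, 0, 0, 0]'

```text
t: 20.1
tool_pos: [390.4, -256.3, 7.7]
orientation: [0.465, -0.466, -0.532, 0.532]
force: [-0.4, -1.0, 5.0]
width: 0.714
```

>>> servo_tool --jaw '[-1, -1, -1, -1, -1]' --pt "0 -1 0" --pt "0 -3 0" --pt "0 -3 0" --pt "0 -3 0" --pt "0 -3 0" --roll '[0, 0, 0, 0, 0]'

```text
t: 20.6
tool_pos: [389.2, -254.9, 138.3]
orientation: [-0.466, 0.465, 0.533, -0.532]
force: [0.6, -0.6, -3.9]
width: 0.715
```

Run:
```python
from h import *
from workcell import grab_frame
plan([452.1,255.5,140],103.2)
f=grab_frame("wrist")
g=cv2.cvtColor(f["color"],cv2.COLOR_RGB2GRAY).astype(float)
print("rows",np.round(g[110:250:2,300:324].mean(1)).astype(int).tolist())
A=np.eye(3)
for r in range(130,250,20): # tool-frame: floor is ~5mm below tcp? use tool y of floor +6
    T=f["tool_from_camera"];v=(r-f["cy"])/f["fy"];d=T[:3,:3]@[0,np.sin(v),np.cos(v)];e=T[:3,3];print(r,[round((e+d*((yy-e[1])/d[1]))[2],1) for yy in(5.5,-25)])
```

```text
t 20.6 pos [ 389.2 -254.9  138.3] F [ 0.6 -0.6 -3.9] w 0.715 q [-0.75  0.33  1.81  0.    1.   -2.45]
toolx yaw 97.69 axes
 [[-0.13 -0.   -0.99]
 [ 0.99  0.   -0.13]
 [ 0.   -1.    0.  ]] 
roll needed -5.51 slide after roll [ 48.26  -0.1  -17.78] before [ 49.74  -0.09 -13.07]
rows [94, 94, 94, 112, 153, 178, 182, 182, 182, 182, 182, 182, 181, 181, 181, 181, 181, 181, 181, 182, 182, 172, 130, 122, 123, 123, 123, 123, 123, 123, 123, 123, 123, 123, 123, 123, 123, 123, 123, 123, 123, 123, 123, 123, 123, 123, 123, 123, 123, 123, 123, 123, 123, 123, 123, 123, 123, 123, 123, 123, 123, 123, 123, 123, 123, 123, 123, 123, 123, 123]
130 [np.float64(63.3), np.float64(64.4)]
150 [np.float64(52.7), np.float64(55.8)]
170 [np.float64(42.0), np.float64(47.0)]
190 [np.float64(31.0), np.float64(38.1)]
210 [np.float64(19.7), np.float64(28.9)]
230 [np.float64(7.9), np.float64(19.3)]
```

>>> servo_tool --jaw '[-1, -1, -1, -1, -1]' --pt "0 0 0" --pt "2 0 -0.75" --pt "4 0 -1.5" --pt "4 0 -1.5" --pt "4 0 -1.5" --roll '[-5.5, 0, 0, 0, 0]'

```text
t: 21.15
tool_pos: [408.2, -105.7, 136.8]
orientation: [0.44, -0.439, -0.554, 0.554]
force: [1.0, 0.0, -4.1]
width: 0.717
```

>>> servo_tool --jaw '[-1, -1, -1, -1, -1]' --pt "4 0 -1.5" --pt "4 0 -1.5" --pt "4 0 -1.5" --pt "4 0 -1.5" --pt "4 0 -1.5" --roll '[0, 0, 0, 0, 0]'

```text
t: 21.65
tool_pos: [435.5, 106.2, 136.9]
orientation: [0.44, -0.439, -0.554, 0.554]
force: [1.1, -0.0, -3.2]
width: 0.72
```

>>> servo_tool --jaw '[-1, -1, -1, -1, -1]' --pt "4 0 -1.5" --pt "4 0 -1.5" --pt "4 0 -1.5" --pt "2 0 -0.75" --pt "0 0 0" --roll '[0, 0, 0, 0, 0]'

```text
t: 22.15
tool_pos: [454.8, 255.1, 136.5]
orientation: [0.439, -0.438, -0.555, 0.555]
force: [0.8, 0.1, -3.8]
width: 0.719
```

>>> servo_tool --jaw '[-1, -1, -1, -1, -1]' --pt "0 2 0" --pt "0 3 0" --pt "0 3 0" --pt "0 2 0" --pt "0 0 0" --roll '[0, 0, 0, 0, 0]'

```text
t: 22.65
tool_pos: [453.0, 250.8, 34.5]
orientation: [0.441, -0.438, -0.552, 0.556]
force: [-0.2, 0.5, -2.9]
width: 0.719
```

Run:
```python
from h import *
plan([453.9,255.9,9],103.2)
```

```text
t 22.65 pos [453.  250.8  34.5] F [-0.2  0.5 -2.9] w 0.719 q [ 0.36  0.57  1.77 -0.    0.81 -1.44]
toolx yaw 103.14 axes
 [[-0.23 -0.01 -0.97]
 [ 0.97 -0.   -0.23]
 [-0.   -1.    0.01]] 
roll needed -0.06 slide after roll [ 0.48  2.55 -0.23] before [ 0.48  2.55 -0.23]
```

>>> servo_tool --jaw '[-1, -1, -1, -1, -1]' --pt "0.3 0 -0.1" --pt "0 0 0" --pt "0 0.8 0" --pt "0 0 0" --pt "0 0 0" --roll '[0, 0, 0, 0, 0]'

```text
t: 23.15
tool_pos: [455.9, 255.7, 29.3]
orientation: [0.439, -0.439, -0.554, 0.554]
force: [0.8, 1.1, -2.3]
width: 0.719
```

>>> servo_tool --jaw '[-1, -1, -1, -1, -1]' --pt "0 0.8 0.15" --pt "0 0.8 0" --pt "0 0.45 0" --pt "0 0 0" --pt "0 0 0" --roll '[0, 0, 0, 0, 0]'

```text
t: 23.65
tool_pos: [454.4, 255.4, 8.4]
orientation: [0.439, -0.439, -0.554, 0.554]
force: [-0.6, -0.2, -2.9]
width: 0.712
```

>>> servo_tool --jaw '[-1, 1, 1, 1, 1]' --pt "0 0 0" --pt "0 0 0" --pt "0 0 0" --pt "0 0 0" --pt "0 0 0" --roll '[0, 0, 0, 0, 0]'

```text
t: 24.15
tool_pos: [454.6, 255.5, 9.0]
orientation: [-0.439, 0.439, 0.554, -0.554]
force: [0.9, -0.3, -0.6]
width: 0.984
```

>>> servo_tool --jaw '[1, 1, 1, 1, 1]' --pt "0 -1.5 0" --pt "0 -3 0" --pt "0 -4 0" --pt "0 -4 0" --pt "0 -4 0" --roll '[0, 0, 0, 0, 0]'

```text
t: 24.65
tool_pos: [454.2, 255.3, 175.4]
orientation: [-0.439, 0.439, 0.554, -0.554]
force: [0.5, 0.7, 0.0]
width: 0.999
```

>>> servo_tool --jaw '[1, 1, 1, 1, 1]' --pt "-4 0 0" --pt "-4 0 0" --pt "-4 0 0" --pt "-4 0 0" --pt "-4 0 0" --roll '[0, 0, 0, 0, 0]'

```text
t: 25.15
tool_pos: [500.2, 59.2, 174.0]
orientation: [-0.439, 0.439, 0.554, -0.554]
force: [0.1, 0.5, 0.0]
width: 1.001
```

>>> servo_tool --jaw '[1, 1, 1, 1, 1]' --pt "-3 0 0" --pt "-3 0 0" --pt "0 0 0" --pt "0 0 0" --pt "0 0 0" --roll '[0, 0, 0, 0, 0]'

```text
t: 25.65
tool_pos: [513.5, 3.1, 173.7]
orientation: [-0.439, 0.439, 0.554, -0.554]
force: [-0.1, 0.4, -0.0]
width: 1.0
```

Run:
```python
from h import *
from workcell import grab_frame
plan([453.9,255.9,9],103.2)
f=grab_frame("top");np.savez("top9.npz",**f);P=cloud(f);Z=P[...,2];P0=cloud(dict(np.load("top0.npz")))
def m(P,n,b,lo,hi):
    k=np.zeros((400,640),bool);s=np.s_[b[1]:b[3],b[0]:b[2]];k[s]=((P[...,2]>lo)&(P[...,2]<hi))[s]
    w=P[k][:,:2].astype(np.float32);r=cv2.minAreaRect(w);print(n,len(w),np.round(r[0],1),np.round(r[1],1),round(r[2],1),"ztop",np.percentile(P[k][:,2],95).round(1))
m(P,"mid",(185,198,240,255),10,48);m(P,"small",(400,175,452,230),10,40)
for q,n in((P0,"before"),(P,"after")):
    m(q,"big "+n,(345,172,395,232),10,48);m(q,"roll "+n,(395,145,425,178),10,60);m(q,"jar "+n,(436,142,466,172),60,110);m(q,"bell "+n,(185,165,218,195),10,80)
o=f["color"][130:260,180:470,::-1];cv2.imwrite("pics/fin.png",cv2.resize(o,None,fx=2.7,fy=2.7,interpolation=2))
```

```text
t 25.65 pos [513.5   3.1 173.7] F [-0.1  0.4 -0. ] w 1.0 q [-0.14  0.37  1.64  0.    1.13 -1.95]
toolx yaw 103.22 axes
 [[-0.23 -0.   -0.97]
 [ 0.97  0.   -0.23]
 [ 0.   -1.    0.  ]] 
roll needed 0.02 slide after roll [25.97 16.48  0.03] before [2.597e+01 1.648e+01 2.000e-02]
mid 278 [445.4 262. ] [114.7  81.6] 13.8 ztop 39.0
small 151 [ 498.1 -412.1] [ 66.4 119.9] 67.3 ztop 33.2
big before 571 [ 515.5 -239. ] [139.5  74.7] 7.4 ztop 44.0
roll before 396 [ 633.8 -378.2] [65.7 66.7] 86.8 ztop 30.4
jar before 384 [ 642.5 -491. ] [83.9 61.2] 88.6 ztop 88.9
bell before 442 [597.8 281.2] [88.1 76.9] 58.9 ztop 43.4
big after 350 [ 513.6 -221.8] [160.6 110.6] 6.4 ztop 45.4
roll after 392 [ 634.4 -378.2] [67.  66.9] 54.2 ztop 30.8
jar after 381 [ 641.8 -491.2] [84.4 61.8] 86.8 ztop 89.2
bell after 438 [596.6 278.5] [89.4 73.1] 61.0 ztop 43.5
```

View pics/fin.png

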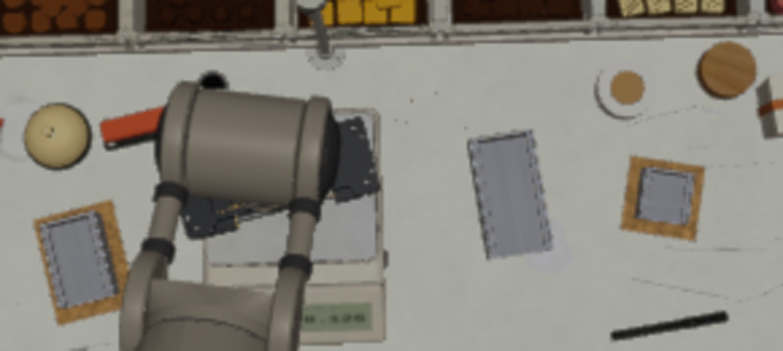

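The final view shows both trays upright on their mats, with the mid tray at (82,260) and the small tray at (665,193). I'll do one robust centre check, because stray depth points inflated the rectangles.

Run:
```python
from h import *
f=dict(np.load("top9.npz"));P=cloud(f);Z=P[...,2]
def m(c,yaw,half,lo,hi,n):
    a=np.radians(yaw);M=np.array([[np.cos(a),np.sin(a)],[-np.sin(a),np.cos(a)]])
    q=(P[...,:2]-c)@M.T;k=(Z>lo)&(Z<hi)&(abs(q[...,0])<half[0])&(abs(q[...,1])<half[1])
    mk=cv2.morphologyEx(k.astype(np.uint8),cv2.MORPH_CLOSE,np.ones((5,5)));L=cv2.connectedComponents(mk)[1]
    b=np.bincount(L[k]).argmax();w=P[k&(L==b)][:,:2].astype(np.float32);r=cv2.minAreaRect(w);qq=(w-c)@M.T
    print(n,len(w),np.round(r[0],1),np.round(r[1],1),round(r[2],1),"ext x",np.percentile(qq[:,0],[1,99]).round(1),"y",np.percentile(qq[:,1],[1,99]).round(1))
m(np.array([452.1,255.5]),13.2,(66,50),18,42,"mid");m(np.array([508,-419.1]),-10.2,(48,48),14,36,"small");m(np.array([515,-239]),7.6,(85,50),18,48,"big")
```

```text
mid 246 [454.8 257.7] [98.7 68.4] 13.6 ext x [-45.3  51.5] y [-32.7  34.4]
small 144 [ 510.6 -417.6] [60.8 58.1] 77.8 ext x [-26.4  30.8] y [-26.9  31.3]
big 324 [ 515.5 -239.1] [138.4  74.7] 7.8 ext x [-66.9  69.3] y [-36.7  37.1]
```

Both trays lie well inside their mats (more than 10 mm margin all round), and the big tray and the bystanders are unmoved. I'm handing in.

```bash
python3 -c "
from workcell import robot
print(robot.close_job())"
```

```text
the job is handed in; nothing more can be done
None
```

The small and middle trays are now upright and square on their matching mats. I slid them out in order, the small one first, and handed the job in at about 26 s of the allowed 72 s.

My last top-view checks showed:
- **Middle tray:** its centre is about 3.5 mm from the large mat's centre and its yaw is within 0.5° of the mat's, leaving more than 10 mm of mat on every side.
- **Small tray:** its centre is about 3 mm from the small mat's centre. Its yaw read within 1° of the mat's just after placing and about 2° off in the coarser final fit, and the mat margin is more than 10 mm on every side.
- **Big tray:** within about 1 mm of where it started.
- **Bystanders:** the sticker roll and jar read within 1 mm of their start positions. The bell read about 3 mm off, which is within the depth noise since the arm never went near it.
- **Forces:** they stayed at about 6 N or less in every reading I had.

The first final rectangle fits for the middle, small and big trays disagreed with these figures because stray depth points inflated them. Keeping only the main cluster of points for each tray gave the numbers above.

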